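Fetch the bearing block from the carousel and stand it in the drilling fixture

TASK

Turn the parts carousel (lead the crank pin on top round) until the bay with the round-topped bearing block squarely faces the open gate, and let it come to rest. Take the block out there, stand it upright on the rubber mat and let go, so that you can take it again by its two ends and stand it in the drilling fixture, between the jaws and centred on them, lowering it right down onto the bed before you let go. Leave the other castings standing in the carousel and do not disturb the other things on the bench.

Things in the scene. Friction and masses are not known exactly. Their poses are not given: they have to be found in the camera images.
- bearing_block_center (a point): The wanted casting: plain aluminium, half-round top, dark round hole through it along x. 40 mm thick (x), 60 long (y), 70 tall, about 0.36 kg. Its 60 mm faces (square to x) are flat; its ends (square to y) are flat up to 40 mm, above is a half cylinder of radius 30 mm. Point: its centre, 35 mm above its underside; z up. Stands in one bay of the carousel, its x radial.
- fork_center (a point): Another aluminium casting in the carousel, same 40 x 60 mm foot, 70 mm tall, two upright prongs; stays there. Point 35 mm above its underside.
- boss_center (a point): Another aluminium casting in the carousel, same foot, a round upright boss on it, 60 mm tall; stays there. Point 35 mm above its underside.
- bracket_center (a point): Another aluminium casting in the carousel, same foot, L-shaped with a thin upright wall, 70 mm tall; stays there. Point 35 mm above its underside.
- carousel_axis (a point): Axis of the 314 mm wide carousel, on its turning plate's upper face (35 mm above the bench), where the castings stand. Its -x points to the gate. Four bays 90 degrees apart, centres 115 mm from the axis: each two cheeks 45 mm high, 50 long, 4 thick, 68 apart inside, hiding the casting's ends; open inwards, outwards and above. Pillar of radius 20 mm on the axis, with a disc on top.
- gate (a point): Where the centre of a casting lies when its bay faces the gate squarely: 115 mm from the axis, 70 mm above the bench. The gate is the 70 degree wide opening, towards the robot, in the fixed grey sheet fence round the plate (inner radius 150 mm, top 100 mm above the bench); elsewhere the fence leaves no room for a finger at a casting's outer face.
- crank_pin (a point): Upright round black crank pin, 18 mm across, 45 mm tall, on the carousel's top disc (radius 50 mm, upper face 133 mm above the bench), 40 mm off the axis, half-way in angle between two bays. Point 158 mm above the bench, 20 below the pin's top. Leading it round the axis turns the carousel, either way, with 2 to 4 N, over a full turn if need be; it stays where left.
- fixture_bed (a point): Fixed steel drilling fixture: two upright jaws 52 mm wide (along its y), 20 thick, facing each other along its x, 48 mm apart, tops 95 mm above the bench; between them a flat bed 35 mm above the bench. Point: bed centre. The block's 40 mm thickness (its x) goes across the gap, either way round; its ends stick out 4 mm. The jaws leave no room for fingers on its 60 mm faces: hold it by its ends.
- mat: Black rubber mat fixed to the bench, 130 x 130 x 4 mm; origin at the centre of its underside, top 4 mm above the bench.
- spray_can: Bystander: tall round can, 66 mm across, 190 mm tall; origin at the centre of its underside.
- oil_bottle: Bystander: bottle, 68 mm across, 170 mm tall; origin at the centre of its underside.
- screwdriver: Bystander: screwdriver lying down, about 200 mm long; origin on its underside.
- tin_cup: Bystander: steel cup, 84 mm across, 90 mm tall; origin at the centre of its underside.
- spool: Bystander: white spool, 90 mm across, 70 mm tall; origin at the centre of its underside.
- jar: Bystander: squat jar, 76 mm across, 90 mm tall; origin at the centre of its underside.
There are look-alikes about, which are no part of the job. Leave any purple look-alike of the part that bears bearing_block_center alone.

How it is judged:
By the outcome, as a careful person would: the job done as asked, in the order asked, and still so for the second after the job is handed in, with the robot touching nothing.
It also fails if it takes over 72 s, if anything falls off the work surface, if the arm or the gripper's body presses on something with over 40 N, if the wrist force passes 120 N, or if a joint passes its speed limit or range.

ROBOT

A 6-joint arm with a two-finger parallel gripper is mounted at the origin on the work surface. World frame = base frame: x ahead of the robot, y to its left, z up, the work surface at z = 0. Lengths are in m, angles in rad, forces in N, time in s.
With the tool pointing down it reaches from about 0.275 to 0.725 m from the base axis. Payload 5.6 kg.
Tool frame: the origin (TCP) lies on the centre line of the jaws, within the pads' length; the fingertips stand ctrl.nose_length ahead of it and the grasp point (between the pads) lies 11 mm behind it (ctrl.nose_length is the distance from the TCP to the fingertips, in m); z points along the fingers, y is the line along which they close (so a half turn about z gives the same grasp; the last joint's range is limited). The gripper opens to 85 mm and grips with 20 to 120 N. Pads are 22 mm wide; open, the fingers measure 114 mm over their backs; the gripper's body (76 mm by 85 mm) begins 54 mm behind the grasp point. The pads swing forward as they close: fully open they stand 13 mm farther back than shut.
Start: joints at [-0.946, 0.255, 0.108, 0, -1.424, -0.285], TCP at [0.183, -0.519, 0.239] pointing down, gripper open.
Joint ranges: [-2.95, 2.95], [-1.21, 1.97], [-1.09, 1.5], [-2.87, 1.71], [-2.94, -0.07], [-3.05, 3.05]. Speed limits (rad/s): [2.57, 2.57, 3.14, 3.14, 3.14, 3.14].

INTERFACE

Orientations are given as [roll, pitch, yaw] about the fixed x, y, z axes, in that order (R = Rz(yaw) Ry(pitch) Rx(roll)).
In Python, from cell import ctrl, optics gives the robot as it stands.
- The arm moves only by the shell command python3 -m crank 'ROWS' [OPENING] [FORCE]. ROWS is JSON, a list of rows, each a list of 2 entries, a list of its own where there are three numbers: the shift along the tool's x, y, z each as a share of 0.04 m, from -1 to 1, then the turn, a rotation vector about the tool's x, y, z each as a share of 0.12 rad, from -1 to 1. A call has 1 to 20 rows; each row shifts and turns the commanded pose from where the row before left it, along the tool's axes as they then stand; what a row does not reach is not made up. A row lasts 1/10 s, in which the tool goes at most 50 mm and 8.59 degrees, less where a joint would pass 70% of its speed; a pose out of reach is approached as far as the arm can. A call with a number of a shift or a turn outside -1 to 1 is refused whole. A call with a gripper value outside its range is refused whole. OPENING is the opening, from 0 (shut) to 1 (fully open), set as the call begins (- or left out, the last holds). The fingers move at their own pace and stop on an object; FORCE is the grip in N (left out, the last holds). Time passes only in rows, so rows that do not move let the fingers close. It gives the time, the measured TCP pose, the force, the opening and the grip force at its end, in the units of the state.
- ctrl.get_state(): the state, without advancing time (a new reading comes with each control period).
- optics.read_camera(name): name is "scene" or "top" or "wrist"; returns the picture (384x512x3 uint8, blue, green, red); there is no depth.
- optics.camera_params(name): a dict with "K" (3x3 intrinsics, pixels), "pose" (4x4, takes a point from camera to world coordinates). Camera axes: x right, y up, looking along -z (the intrinsics and any distortion apply to the point x, -y, -z); pixel columns grow to the right and rows downward; lengths in m; the calibration is good to about 2 mm. The wrist camera is an equidistant fisheye: a pixel r from the principal point sees the ray r / f radians off the axis. A picture is of the moment at which its call begins: read the wrist's pose just before it. camera_params takes no time and is no camera call; for the wrist camera it gives the pose at the moment of the call.
- ctrl.sign_off(): hands the job in; it is judged then, once.
The state is a dict: "t": time; "qpos": joint angles; "qvel": joint speeds; "joint_efforts": joint torques, N m; "ee_pos": TCP position; "tcp_rot": TCP orientation; "wrist_force": force on the tool from outside, world axes, zero at the start; "ft_torque": the same for the moment, N m; "finger_gap": finger opening in m; "grasp_force": force on a finger pad.
Only numpy, scipy, OpenCV 4.12 (cv2) and the standard library are available. Lean on these libraries where they do the work, as an engineer would, in place of code of your own. Each camera call takes 0.05 s, during which the arm holds its last target. There are 200 camera calls.

## Working session

There is one attempt and no reset: what is moved stays moved. The work goes in short steps, Python scripts to look and compute and a shell command to move; the robot and the scene stay as the last step left them, time stands still between calls to the robot, and variables do not carry over. Pictures are saved under pics/ and viewed, at most 10 in all, crops included, and the job is handed in when it is done.

```bash
ls; mkdir -p pics; python3 - <<'E'
from cell import ctrl, optics
import cv2, numpy as np
for n in ("scene","top"):
    p=optics.camera_params(n); print(n,np.round(p["K"],1).tolist(),np.round(p["pose"],3).tolist(),[k for k in p])
    cv2.imwrite(f"pics/{n}0.png",optics.read_camera(n))
s=ctrl.get_state(); print(s, ctrl.nose_length)
E
```

```text
pics
scene [[483.6, 0.0, 254.3], [0.0, 483.6, 193.0], [0.0, 0.0, 1.0]] [[-0.858, -0.324, 0.399, 1.096], [0.514, -0.554, 0.655, 0.866], [0.01, 0.767, 0.642, 0.94], [0.0, 0.0, 0.0, 1.0]] ['K', 'pose']
top [[430.2, 0.0, 249.3], [0.0, 430.2, 190.8], [0.0, 0.0, 1.0]] [[-0.029, 0.984, -0.176, 0.38], [-1.0, -0.03, -0.007, 0.015], [-0.012, 0.176, 0.984, 1.25], [0.0, 0.0, 0.0, 1.0]] ['K', 'pose']
{'t': 0.1, 'qpos': array([-9.46377780e-01,  2.55657244e-01,  1.07126160e-01, -3.94851594e-04,
       -1.42389020e+00, -2.84578255e-01]), 'qvel': array([-0.00044826, -0.00211782,  0.00521603,  0.00205296, -0.0001036 ,
        0.00182618]), 'joint_efforts': array([-2.54415841e-03, -3.87604952e+01,  2.38475704e+01,  5.37790954e+00,
       -3.77492455e-03, -3.54218594e-05]), 'ee_pos': array([ 0.18322411, -0.51812983,  0.23850344]), 'tcp_rot': array([ 3.13992340e+00, -8.14171917e-05, -2.80181041e+00]), 'wrist_force': array([ 0.4104927 ,  0.51351499, -0.1606026 ]), 'ft_torque': array([ 0.04874682, -0.00105924,  0.06296084]), 'grasp_force': 0.0, 'finger_gap': 0.0853982034704504} 0.008
```

View pics/top0.png

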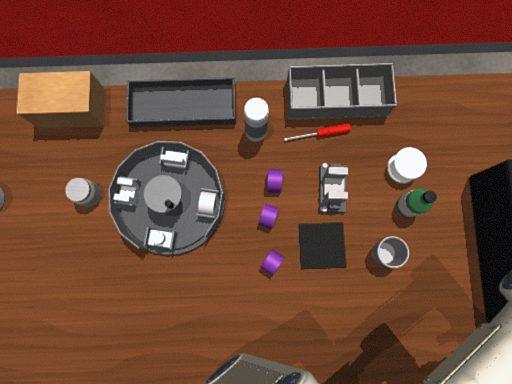

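View pics/scene0.png

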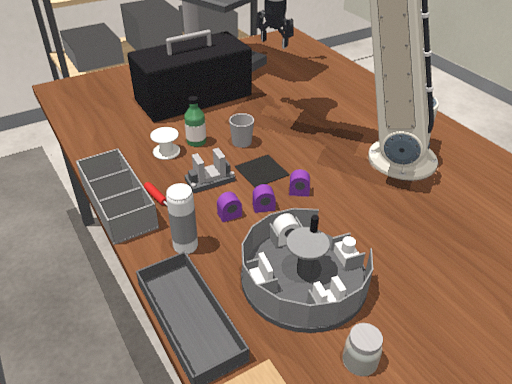

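Candidates for the block (top view): the half-round casting in the carousel at (207,203), and purple look-alikes at (275,181), (269,216) and (272,262). The other castings are the fork (125,190), boss (160,238) and bracket (173,158). I choose (207,203), since it is plain aluminium and in a bay. One close crop to check it and find the gate.

```bash
python3 - <<'E'
import cv2, numpy as np
a=cv2.imread("pics/top0.png"); s=cv2.imread("pics/scene0.png")
A=cv2.resize(a[135:265,100:235],None,fx=4.4,fy=4.4,interpolation=cv2.INTER_CUBIC)[:,:]
cv2.imwrite("pics/c1.png",A)
B=cv2.resize(a[150:280,290:360],None,fx=4.5,fy=4.5,interpolation=cv2.INTER_CUBIC)
cv2.imwrite("pics/c2.png",B)
E
cat > h.py <<'E'
from cell import ctrl, optics
import cv2, numpy as np
def ray(n,uv):
    p=optics.camera_params(n);K=p["K"];T=p["pose"]
    d=np.array([(uv[0]-K[0,2])/K[0,0],-(uv[1]-K[1,2])/K[1,1],-1])
    return T[:3,3],T[:3,:3]@d
def at(n,uv,z):
    o,d=ray(n,uv); return o+d*(z-o[2])/d[2]
def tri(u1,u2):
    o1,d1=ray("top",u1);o2,d2=ray("scene",u2)
    t=np.linalg.lstsq(np.c_[d1,-d2],o2-o1,rcond=None)[0]
    return (o1+d1*t[0]+o2+d2*t[1])/2, np.linalg.norm(o1+d1*t[0]-o2-d2*t[1])
def px(n,P):
    p=optics.camera_params(n);K=p["K"];T=p["pose"]
    c=T[:3,:3].T@(np.asarray(P,float)-T[:3,3]); c=np.array([c[0],-c[1],-c[2]])
    if n=="wrist":
        r=np.hypot(c[0],c[1]);th=np.arctan2(r,c[2]);f=K[0,0]
        return np.array([K[0,2],K[1,2]])+f*th*c[:2]/max(r,1e-9)
    return (K@c)[:2]/c[2]
def wat(uv,z):
    p=optics.camera_params("wrist");K=p["K"];T=p["pose"]
    v=np.array([uv[0]-K[0,2],uv[1]-K[1,2]]);r=np.hypot(*v);th=r/K[0,0]
    d=np.array([*(np.sin(th)*v/max(r,1e-9)),np.cos(th)]);d=T[:3,:3]@(d*[1,-1,-1]);o=T[:3,3]
    return o+d*(z-o[2])/d[2]
def rows(target,yaw=None):
    """shift in tool axes (rows units) to target, tool pointing down"""
    from scipy.spatial.transform import Rotation as R
    s=ctrl.get_state();M=R.from_euler("xyz",s["tcp_rot"]).as_matrix()
    sh=M.T@(np.asarray(target)-s["ee_pos"])/0.04
    out=[np.round(sh,2).tolist()]
    if yaw is not None:
        w=(R.from_matrix(M).inv()*R.from_euler("xyz",[np.pi,0,yaw])).as_rotvec()/0.12
        out.append(np.round(w,2).tolist())
    return out
E
```

```text
(no output)
```

View pics/c1.png

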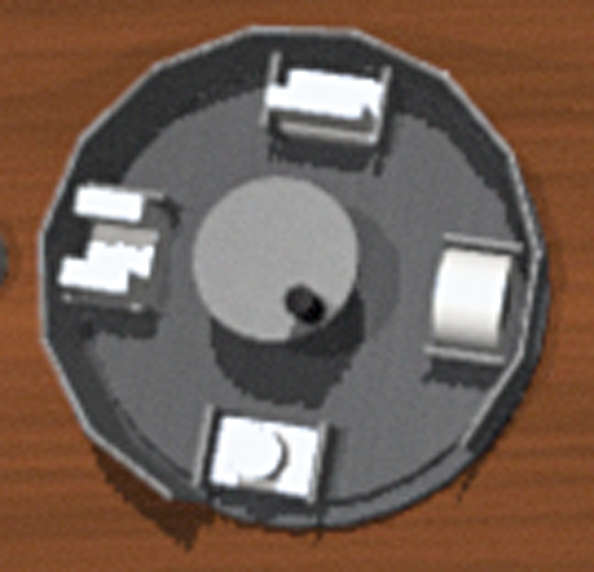

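View pics/c2.png

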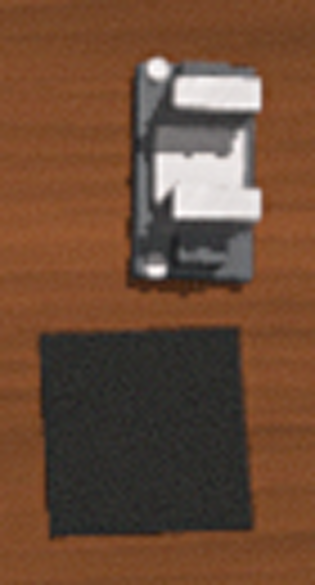

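```bash
python3 - <<'E'
from h import *
c=lambda u,v:(100+(u+.5)/4.4-.5,135+(v+.5)/4.4-.5)
f=lambda u,v:(290+(u+.5)/4.5-.5,150+(v+.5)/4.5-.5)
ax=at("top",c(275,259),.133);print("axis",ax)
for e in [(192,258),(358,258),(275,176),(275,341)]: print(np.linalg.norm(at("top",c(*e),.133)-ax))
print("pin base/top",at("top",c(314,312),.133)-ax,at("top",c(302,297),.178)-ax)
g=[at("top",c(*e),.1)-ax for e in [(172,495),(468,445)]]
ga=[np.degrees(np.arctan2(q[1],q[0])) for q in g];print("gate ends",g,ga,np.mean(ga))
print([np.round(at("top",c(*e),.1)-ax,3) for e in [(252,30),(352,32),(448,72),(43,235),(543,250)]])
for n,e in dict(fork=(108,240),boss=(260,455),br=(325,98),blk=(472,298)).items():
    q=at("top",c(*e),.1)-ax; print(n,q[:2],np.hypot(*q[:2]),np.degrees(np.arctan2(q[1],q[0])))
print("mat",[np.round(at("top",f(*e),.004),3) for e in [(40,333),(240,327),(252,528),(50,536)]])
print("jaws",[np.round(at("top",f(*e),.095),3) for e in [(176,76),(260,78),(260,108),(174,111),(175,184),(260,183),(261,219),(174,221)]])
print("bed", [np.round(at("top",f(*e),.035),3) for e in [(153,153),(153,198)]])
E
```

```text
axis [0.58011606 0.25316143 0.133     ]
0.05000462721658325
0.049905441745471964
0.05099227898693464
0.04959709659387223
pin base/top [-0.03285539 -0.02355872  0.        ] [-0.03068632 -0.02526345  0.045     ]
gate ends [array([-0.13711652,  0.06844617, -0.033     ]), array([-0.1122692 , -0.11107651, -0.033     ])] [np.float64(153.47243287038597), np.float64(-135.3059614596966)] 9.083235705344691
[array([ 0.153,  0.023, -0.033]), array([ 0.15 , -0.041, -0.033]), array([ 0.122, -0.101, -0.033]), array([ 0.025,  0.151, -0.033]), array([ 0.006, -0.159, -0.033])]
fork [0.02106938 0.11082257] 0.11280762846850317 79.23550098579457
boss [-0.1145736   0.01530578] 0.11559141809530656 172.39096042214226
br [ 0.10750547 -0.02369006] 0.11008472120632133 -12.427170299159426
blk [-0.02218612 -0.11453408] 0.11666309792636449 -100.9628550388036
mat [array([ 0.502, -0.116,  0.004]), array([ 0.502, -0.245,  0.004]), array([ 0.375, -0.244,  0.004]), array([ 0.374, -0.116,  0.004])]
jaws [array([ 0.648, -0.197,  0.095]), array([ 0.645, -0.248,  0.095]), array([ 0.626, -0.247,  0.095]), array([ 0.626, -0.195,  0.095]), array([ 0.581, -0.192,  0.095]), array([ 0.58 , -0.244,  0.095]), array([ 0.558, -0.243,  0.095]), array([ 0.559, -0.19 ,  0.095])]
bed [array([ 0.612, -0.19 ,  0.035]), array([ 0.583, -0.189,  0.035])]
```

The crop confirms the half-round-top casting at (472,298). The gate's fence ends are at (172,495) and (468,445), giving a gate direction of about 189°. The block bay sits at about -101°, so the turn needed is about -70°. Now I move above the pin.

```bash
python3 - <<'E'
from h import *
print(rows([.548,.230,.240],np.radians(34.5)))
E
```

```text
[[-14.83, 14.59, -0.01], [0.0, -0.02, 23.99]]
```

```bash
python3 -m crank '[[[-0.74,0.73,0],[0,0,0]],[[-0.74,0.73,0],[0,0,0]],[[-0.74,0.73,0],[0,0,0]],[[-0.74,0.73,0],[0,0,0]],[[-0.74,0.73,0],[0,0,0]],[[-0.74,0.73,0],[0,0,0]],[[-0.74,0.73,0],[0,0,0]],[[-0.74,0.73,0],[0,0,0]],[[-0.74,0.73,0],[0,0,0]],[[-0.74,0.73,0],[0,0,0]],[[-0.74,0.73,0],[0,0,0]],[[-0.74,0.73,0],[0,0,0]],[[-0.74,0.73,0],[0,0,0]],[[-0.74,0.73,0],[0,0,0]],[[-0.74,0.73,0],[0,0,0]],[[-0.74,0.73,0],[0,0,0]],[[-0.74,0.73,0],[0,0,0]],[[-0.74,0.73,0],[0,0,0]],[[-0.74,0.73,0],[0,0,0]],[[-0.74,0.73,0],[0,0,0]]]' 0.6 30
python3 -m crank '[[[0,0,0],[0,0,-1]],[[0,0,0],[0,0,-1]],[[0,0,0],[0,0,-1]],[[0,0,0],[0,0,-1]],[[0,0,0],[0,0,-1]],[[0,0,0],[0,0,-1]],[[0,0,0],[0,0,-1]],[[0,0,0],[0,0,-1]],[[0,0,0],[0,0,-1]],[[0,0,0],[0,0,-1]],[[0,0,0],[0,0,-1]],[[0,0,0],[0,0,-1]],[[0,0,0],[0,0,-1]],[[0,0,0],[0,0,-1]],[[0,0,0],[0,0,-1]],[[0,0,0],[0,0,-1]],[[0,0,0],[0,0,-1]],[[0,0,0],[0,0,-1]],[[0,0,0],[0,0,-1]],[[0,0,0],[0,0,-1]]]'
python3 -m crank '[[[0,0,0],[0,0,-1]],[[0,0,0],[0,0,-1]],[[0,0,0],[0,0,-1]],[[0,0,0],[0,0,-1]],[[0,0,0],[0,0,-1]],[[0,0,0],[0,0,-1]],[[0,0,0],[0,0,-1]],[[0,0,0],[0,0,-1]],[[0,0,0],[0,0,-0.37]],[[0,0,0],[0,0,0]]]'
python3 - <<'E'
from h import *
I=optics.read_camera("wrist"); s=ctrl.get_state(); print(rows([.548,.230,.152],np.radians(34.5)),s['ee_pos'],s['qpos'])
print(optics.camera_params("wrist"))
for P in [(.548,.230,.178),(.580,.2532,.133),(.548,.230,.133)]: print(px("wrist",P))
cv2.imwrite("pics/w1.png",I)
E
```

```text
t: 2.1
ee_pos: [0.5471, 0.2309, 0.2388]
tcp_rot: [-3.141, -0.001, -2.802]
wrist_force: [0.9, 0.0, -0.2]
finger_gap: 0.0514
grasp_force: 0.0
t: 4.1
ee_pos: [0.5466, 0.2293, 0.2387]
tcp_rot: [3.141, 0.001, -0.397]
wrist_force: [0.6, -0.1, -0.3]
finger_gap: 0.0511
grasp_force: 0.0
t: 5.1
ee_pos: [0.5466, 0.2293, 0.2387]
tcp_rot: [-3.141, 0.001, 0.603]
wrist_force: [-1.1, -0.1, 0.2]
finger_gap: 0.0513
grasp_force: 0.0
[[0.04, 0.01, 2.17], [-0.0, 0.01, -0.01]] [0.54663905 0.22931413 0.23882572] [ 6.60585806e-01  3.41763927e-01  2.27166128e-01 -1.91718704e-04
 -1.45714012e+00  1.51165253e+00]
{'K': array([[297.31863964,   0.        , 259.45442429],
       [  0.        , 297.31863964, 190.10888296],
       [  0.        ,   0.        ,   1.        ]]), 'pose': array([[ 5.66599121e-01,  7.78607999e-01,  2.69694310e-01,
         6.16457451e-01],
       [-8.23993444e-01,  5.35585849e-01,  1.84885379e-01,
         2.77319909e-01],
       [-4.91220639e-04, -3.26982236e-01,  9.45030357e-01,
         3.73367561e-01],
       [ 0.00000000e+00,  0.00000000e+00,  0.00000000e+00,
         1.00000000e+00]])}
[259.87386035 210.79635177]
[258.64313466 144.54792455]
[259.83013907 190.16670673]
```

View pics/w1.png

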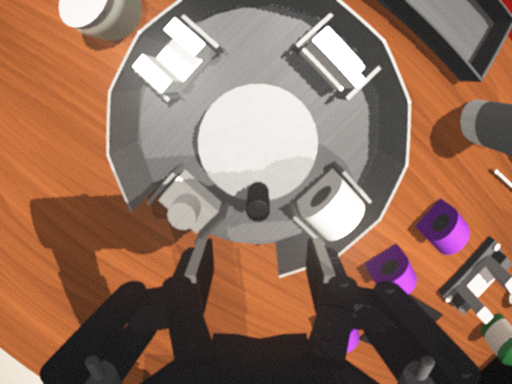

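The pin top is at about (258,212), as predicted at (260,211), and the disc centre is at (258,143). The fence ends are at (130,208) and (282,275). I descend and grip the pin, then re-measure the gate direction.

```bash
python3 - <<'E'
from h import *
ax=wat((258,143),.133); print(ax)
for e in [(131,208),(283,275),(107,134),(411,103)]:
    q=wat(e,.1)-ax; print(q[:2],np.hypot(*q[:2]),np.degrees(np.arctan2(q[1],q[0])))
for e in [(333,206),(354,60),(172,58)]:
    q=wat(e,.105)-ax; print(q[:2],np.hypot(*q[:2]),np.degrees(np.arctan2(q[1],q[0])))
E
python3 -m crank '[[[0.04,0,0.75],[0,0,0]],[[0,0,0.75],[0,0,0]],[[0,0,0.67],[0,0,0]],[[0,0,0],[0,0,0]],[[0,0,0],[0,0,0]]]'
python3 -m crank '[[[0,0,0],[0,0,0]],[[0,0,0],[0,0,0]],[[0,0,0],[0,0,0]],[[0,0,0],[0,0,0]],[[0,0,0],[0,0,0]],[[0,0,0],[0,0,0]]]' 0 25
```

```text
[0.58076695 0.25436449 0.133     ]
[-0.13634961  0.07063345] 0.15355878867877487 152.6144016309672
[-0.11003482 -0.10897516] 0.15486525409628457 -135.27721986968209
[-0.08017038  0.13028259] 0.15297333509341154 121.60637866683415
[ 0.11774617 -0.10236337] 0.15602057117512744 -41.00226793054593
[-0.01321814 -0.09929956] 0.10017545712422522 -97.5822837323485
[ 0.11073897 -0.02944643] 0.11458713501086777 -14.890851516911408
[0.01839814 0.107122  ] 0.10869044980704798 80.25456382875821
t: 5.65
ee_pos: [0.5484, 0.2302, 0.153]
tcp_rot: [3.141, 0.0, 0.602]
wrist_force: [1.1, 0.8, 1.4]
finger_gap: 0.0513
grasp_force: 0.0
t: 6.25
ee_pos: [0.5485, 0.2314, 0.1543]
tcp_rot: [-3.141, -0.003, 0.603]
wrist_force: [-4.3, 2.5, 5.7]
finger_gap: 0.0173
grasp_force: 25.4
```

```bash
python3 -m crank '[[[0.002,-0.062,0],[0,0,0.514]],[[0.002,-0.062,0],[0,0,0.514]],[[0.002,-0.062,0],[0,0,0.514]],[[0.002,-0.062,0],[0,0,0.514]],[[0.002,-0.062,0],[0,0,0.514]],[[0.002,-0.062,0],[0,0,0.514]],[[0.002,-0.062,0],[0,0,0.514]],[[0.002,-0.062,0],[0,0,0.514]],[[0.002,-0.062,0],[0,0,0.514]],[[0.002,-0.062,0],[0,0,0.514]],[[0.002,-0.062,0],[0,0,0.514]],[[0.002,-0.062,0],[0,0,0.514]],[[0.002,-0.062,0],[0,0,0.514]],[[0.002,-0.062,0],[0,0,0.514]],[[0.002,-0.062,0],[0,0,0.514]],[[0.002,-0.062,0],[0,0,0.514]],[[0.002,-0.062,0],[0,0,0.514]],[[0.002,-0.062,0],[0,0,0.514]],[[0.002,-0.062,0],[0,0,0.514]],[[0.002,-0.062,0],[0,0,0.514]]]'
python3 -m crank '[[[0,0,0],[0,0,0]],[[0,0,0],[0,0,0]],[[0,0,0],[0,0,0]],[[0,0,0],[0,0,0]]]'
python3 - <<'E'
from h import *
p=ctrl.get_state()["ee_pos"]-[.5804,.2537,0];print(p,np.degrees(np.arctan2(p[1],p[0])))
E
```

```text
t: 8.25
ee_pos: [0.5481, 0.2755, 0.1543]
tcp_rot: [3.14, -0.001, -0.634]
wrist_force: [-8.1, -4.2, 8.2]
finger_gap: 0.017
grasp_force: 25.9
t: 8.65
ee_pos: [0.549, 0.2769, 0.1542]
tcp_rot: [-3.14, -0.001, -0.631]
wrist_force: [-3.6, 0.6, 6.4]
finger_gap: 0.0172
grasp_force: 25.6
[-0.03136266  0.02322655  0.15424803] 143.47710230814423
```

```bash
python3 -m crank '[[[0,0,0],[0,0,0]],[[0,0,0],[0,0,0]],[[0,0,0],[0,0,0]],[[0,0,-0.8],[0,0,0]],[[0,0,-0.8],[0,0,0]],[[0,0,-0.8],[0,0,0]],[[0,0,0],[0,0,0.93]],[[0,0,0],[0,0,0.93]],[[0,0,0],[0,0,0.93]],[[0,0,0],[0,0,0.93]],[[0,0,0],[0,0,0.93]],[[0,0,0],[0,0,0.93]],[[0,0,0],[0,0,0.93]],[[0,0,0],[0,0,0]]]' 0.7
python3 - <<'E'
from h import *
I=optics.read_camera("top"); cv2.imwrite("pics/t2.png",I); J=optics.read_camera("wrist");cv2.imwrite("pics/w2.png",J); s=ctrl.get_state(); print(s['ee_pos'],rows([.4668,.2357,.24],np.radians(-81)))
for P in [(.4668,.2357,.105),(.5804,.2537,.133)]: print(px("wrist",P))
E
```

```text
t: 10.05
ee_pos: [0.5489, 0.2768, 0.2483]
tcp_rot: [3.141, -0.0, -1.413]
wrist_force: [-0.6, 0.2, -0.1]
finger_gap: 0.0599
grasp_force: 0.0
[0.54892717 0.27679281 0.24833686] [[0.68, 2.19, 0.21], [0.0, -0.0, 0.04]]
[349.04302347 152.1830225 ]
[228.04549218 156.92428533]
```

View pics/w2.png

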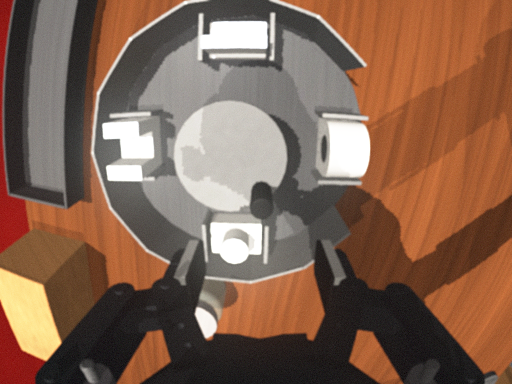

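The block now stands at (345,149) in the gate, with fence ends at (364,65) and (348,235). Next I check squareness.

```bash
python3 - <<'E'
from h import *
ax=wat((231,156),.133); print(ax)
ang=lambda q:np.degrees(np.arctan2(q[1],q[0]))%360
g=[ang(wat(e,.1)-ax) for e in [(365,66),(349,236)]];print("gate",g,np.mean(g))
for a,b in [((318,115.5),(368,117.5)),((318,181.5),(361,183.5))]:
    A,B=wat(a,.08),wat(b,.08); print("cheek",ang(B-A),np.linalg.norm(B-A))
A=[wat(e,.08) for e in [(318,115.5),(318,181.5)]];m=(A[0]+A[1])/2-ax;print("mouth",ang(m),np.hypot(*m[:2]))
for e in [(240,38),(125,150)]: print(ang(wat(e,.1)-ax))
E
```

```text
[0.57797724 0.25249368 0.133     ]
gate [np.float64(223.00940773938353), np.float64(151.4167065577109)] 187.21305714854722
cheek 189.7312290919752 0.05485203358139633
cheek 186.92859094682652 0.04978183761667778
mouth 186.60262398185398 0.08626639391131626
275.8238861495947
8.566284421655734
```

```bash
python3 -m crank '[[[0.22,0.74,0],[0,0,0]],[[0.22,0.74,0],[0,0,0]],[[0.22,0.73,0],[0,0,0]],[[0,0,0.8],[0,0,0]],[[0,0,0.8],[0,0,0]],[[0,0,0],[0,0,0]],[[0,0,0],[0,0,0]]]' 0.8
python3 - <<'E'
from h import *
J=optics.read_camera("wrist");cv2.imwrite("pics/w3.png",J[:, :]); s=ctrl.get_state(); print(s['ee_pos'],rows([.4655,.2365,.069],np.radians(-81.5)))
for z in (.105,.08): print(px("wrist",(.4655,.2365,z)))
E
```

```text
t: 10.85
ee_pos: [0.4661, 0.2367, 0.1852]
tcp_rot: [-3.141, -0.001, -1.411]
wrist_force: [0.1, 0.6, 1.1]
finger_gap: 0.0682
grasp_force: 0.0
[0.46674091 0.23717895 0.1861331 ] [[0.01, 0.04, 2.93], [-0.02, 0.0, 0.1]]
[261.71749387 200.95017553]
[261.57960441 190.4080651 ]
```

View pics/w3.png

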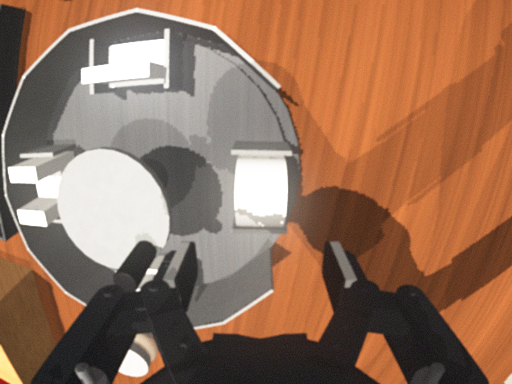

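The block's ridge is centred at about (262,195), under the tool, as predicted. The fingers have free room on both sides, so I descend and grip.

```bash
python3 -m crank '[[[0.01,0.04,0.6],[0,0,0.1]],[[0,0,0.6],[0,0,0]],[[0,0,0.6],[0,0,0]],[[0,0,0.6],[0,0,0]],[[0,0,0.53],[0,0,0]],[[0,0,0],[0,0,0]],[[0,0,0],[0,0,0]]]' 0.7
python3 -m crank '[[[0,0,0],[0,0,0]],[[0,0,0],[0,0,0]],[[0,0,0],[0,0,0]],[[0,0,0],[0,0,0]],[[0,0,0],[0,0,0]],[[0,0,0],[0,0,0]]]' 0 40
```

```text
t: 11.6
ee_pos: [0.4655, 0.2369, 0.0689]
tcp_rot: [-3.139, 0.001, -1.423]
wrist_force: [-1.4, -0.1, 0.7]
finger_gap: 0.0598
grasp_force: 0.0
t: 12.2
ee_pos: [0.4655, 0.2371, 0.0693]
tcp_rot: [-3.138, 0.002, -1.423]
wrist_force: [-0.4, 0.0, 6.9]
finger_gap: 0.0394
grasp_force: 40.6
```

```bash
python3 -m crank '[[[0,0,-0.3],[0,0,0]],[[0,0,-0.7],[0,0,0]],[[0,0,-0.7],[0,0,0]],[[0,0,-0.7],[0,0,0]],[[0,0,-0.3],[0,0,0.8]],[[0,0,0],[0,0,0.8]]]'
python3 -m crank '[[[0.4,0.02,0],[0,0,0]],[[0.8,0.02,0],[0,0,0]],[[0.85,0.02,0],[0,0,0]],[[0.85,0.02,0],[0,0,0]],[[0.85,0.02,0],[0,0,0]],[[0.85,0.02,0],[0,0,0]],[[0.85,0.02,0],[0,0,0]],[[0.85,0.02,0],[0,0,0]],[[0.85,0.02,0],[0,0,0]],[[0.85,0.02,0],[0,0,0]],[[0.85,0.02,0],[0,0,0]],[[0.85,0.02,0],[0,0,0]],[[0.7,0,0],[0,0,0]],[[0.04,0,0],[0,0,0]],[[0,0,0],[0,0,0]],[[0,0,0],[0,0,0]]]'
python3 - <<'E'
from h import *
I=optics.read_camera("top"); cv2.imwrite("pics/t3.png",I); J=optics.read_camera("wrist");cv2.imwrite("pics/w4.png",J); print(rows([.438,-.18,.039],np.radians(-92.5)))
E
```

```text
t: 12.8
ee_pos: [0.4648, 0.2366, 0.178]
tcp_rot: [-3.139, 0.003, -1.62]
wrist_force: [-0.1, 0.1, -4.7]
finger_gap: 0.0397
grasp_force: 41.6
t: 14.4
ee_pos: [0.4351, -0.1802, 0.1751]
tcp_rot: [3.141, 0.0, -1.616]
wrist_force: [0.0, 0.8, -3.6]
finger_gap: 0.0395
grasp_force: 41.5
[[0.0, -0.06, 3.41], [0.0, 0.0, -0.0]]
```

View pics/w4.png

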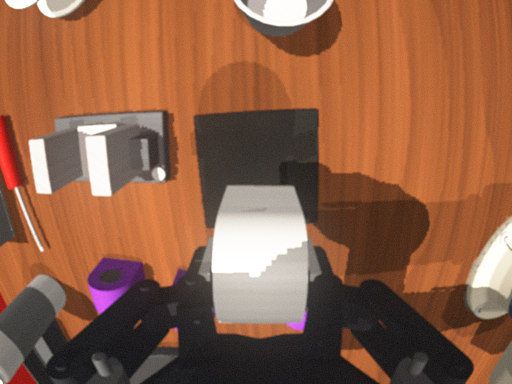

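The block is held squarely at (260,250), and the mat is below it at (257,165). The fixture is at (110,150), with its base edges parallel to the image and so to the tool. I lower the block.

```bash
python3 -m crank '[[[0,-0.06,0.7],[0,0,0]],[[0,0,0.7],[0,0,0]],[[0,0,0.7],[0,0,0]],[[0,0,0.6],[0,0,0]],[[0,0,0.3],[0,0,0]],[[0,0,0.2],[0,0,0]],[[0,0,0.1],[0,0,0]],[[0,0,0.05],[0,0,0]],[[0,0,0],[0,0,0]],[[0,0,0],[0,0,0]]]'
python3 -c "
from h import *
s=ctrl.get_state();print(s['ee_pos'],s['wrist_force'])"
```

```text
t: 15.5
ee_pos: [0.4386, -0.1807, 0.0419]
tcp_rot: [-3.14, -0.0, -1.616]
wrist_force: [-0.1, 0.3, -4.2]
finger_gap: 0.0393
grasp_force: 41.4
[ 0.43861296 -0.1807186   0.04192749] [-0.09324303  0.31274625 -4.17617975]
```

```bash
python3 -m crank '[[[0,0,0.03],[0,0,0]],[[0,0,0.03],[0,0,0]],[[0,0,0.03],[0,0,0]],[[0,0,0],[0,0,0]],[[0,0,0],[0,0,0]]]'
```

```text
t: 16.0
ee_pos: [0.4382, -0.1808, 0.0383]
tcp_rot: [-3.141, -0.0, -1.616]
wrist_force: [-2.0, 1.6, 5.7]
finger_gap: 0.0398
grasp_force: 42.3
```

On the mat, with contact felt. I release, lift and turn 90°.

```bash
python3 -m crank '[[[0,0,0],[0,0,0]],[[0,0,0],[0,0,0]],[[0,0,0],[0,0,0]],[[0,0,0],[0,0,0]],[[0,0,-0.5],[0,0,0]],[[0,0,-0.8],[0,0,0]],[[0,0,-0.8],[0,0,0]],[[0,0,-0.8],[0,0,0]],[[0,0,-0.6],[0,0,0]]]' 0.75
python3 -m crank '[[[0,0,0],[0,0,0.94]],[[0,0,0],[0,0,0.94]],[[0,0,0],[0,0,0.94]],[[0,0,0],[0,0,0.94]],[[0,0,0],[0,0,0.94]],[[0,0,0],[0,0,0.94]],[[0,0,0],[0,0,0.94]],[[0,0,0],[0,0,0.94]],[[0,0,0],[0,0,0.94]],[[0,0,0],[0,0,0.94]],[[0,0,0],[0,0,0.94]],[[0,0,0],[0,0,0.94]],[[0,0,0],[0,0,0.94]],[[0,0,0],[0,0,0.87]],[[0,0,0],[0,0,0]],[[0,0,0],[0,0,0]]]' 1
python3 - <<'E'
from h import *
J=optics.read_camera("wrist");cv2.imwrite("pics/w5.png",J); s=ctrl.get_state();print(s['ee_pos'],s['tcp_rot'],rows([.4382,-.1808,.02],np.radians(-182.6)))
for P in [(.438,-.181,.074),(.603,-.2195,.095),(.603,-.2195,.035)]: print(px("wrist",P))
E
```

```text
t: 16.9
ee_pos: [0.4386, -0.1809, 0.1799]
tcp_rot: [-3.139, -0.0, -1.616]
wrist_force: [0.2, -0.2, -1.1]
finger_gap: 0.064
grasp_force: 0.0
t: 18.5
ee_pos: [0.4381, -0.1807, 0.1776]
tcp_rot: [-3.142, -0.0, 3.099]
wrist_force: [0.3, -0.5, 1.1]
finger_gap: 0.0856
grasp_force: 0.0
[ 0.43810206 -0.1806918   0.177651  ] [-3.14157863e+00 -1.86033190e-05  3.09875294e+00] [[-0.0, -0.0, 3.94], [-0.0, -0.0, 0.02]]
[258.50776693 191.9085748 ]
[229.17870121 345.24955682]
[233.04997733 309.29805354]
```

View pics/w5.png

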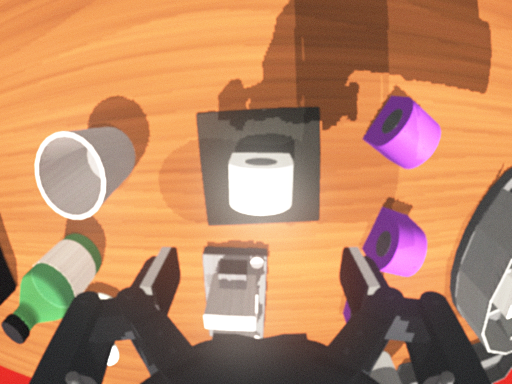

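The block stands upright on the mat at (261,190), squarely under the tool. I descend and grip its ends.

```bash
python3 -m crank '[[[0,0.03,0.7],[0,0,0]],[[0,0,0.7],[0,0,0]],[[0,0,0.7],[0,0,0]],[[0,0,0.7],[0,0,0]],[[0,0,0.6],[0,0,0]],[[0,0,0.4],[0,0,0]],[[0,0,0.18],[0,0,0]],[[0,0,0],[0,0,0]],[[0,0,0],[0,0,0]]]'
python3 -m crank '[[[0,0,0],[0,0,0]],[[0,0,0],[0,0,0]],[[0,0,0],[0,0,0]],[[0,0,0],[0,0,0]],[[0,0,0],[0,0,0]],[[0,0,0],[0,0,0]]]' 0 45
```

```text
t: 19.45
ee_pos: [0.4388, -0.1796, 0.0192]
tcp_rot: [-3.141, 0.001, 3.097]
wrist_force: [0.5, -0.9, 0.0]
finger_gap: 0.0853
grasp_force: 0.0
t: 20.05
ee_pos: [0.4389, -0.1797, 0.0195]
tcp_rot: [-3.141, 0.002, 3.097]
wrist_force: [-2.2, 1.0, 5.9]
finger_gap: 0.0598
grasp_force: 50.3
```

The grip on both ends is good (59.8 mm). I lift, then refine the fixture pose from pictures already taken, in one composite crop.

```bash
python3 -m crank '[[[0,0,-0.3],[0,0,0]],[[0,0,-0.7],[0,0,0]],[[0,0,-0.7],[0,0,0]],[[0,0,-0.7],[0,0,0]],[[0,0,-0.6],[0,0,0]],[[0,0,0],[0,0,0]]]'
python3 - <<'E'
import cv2, numpy as np
s=cv2.imread("pics/scene0.png");a=cv2.imread("pics/w4.png");b=cv2.imread("pics/w5.png");t=cv2.imread("pics/t3.png")
r=lambda I,x,y,w,h,f:cv2.resize(I[y:y+h,x:x+w],None,fx=f,fy=f,interpolation=cv2.INTER_CUBIC)
C=np.zeros((600,800,3),np.uint8)
def put(I,x,y): C[y:y+I.shape[0],x:x+I.shape[1]]=I
put(r(s,180,140,65,60,6),0,0)     # 390x360
put(r(b,200,240,75,100,4),400,0)  # 300x400
put(r(a,25,105,150,95,2.5),0,362) # 375x237
put(r(t,312,155,45,48,4),400,405) # 180x192
cv2.imwrite("pics/comp.png",C)
E
```

```text
t: 20.65
ee_pos: [0.4398, -0.1798, 0.1412]
tcp_rot: [-3.141, 0.006, 3.097]
wrist_force: [0.8, 0.6, -3.9]
finger_gap: 0.0591
grasp_force: 50.3
```

View pics/comp.png

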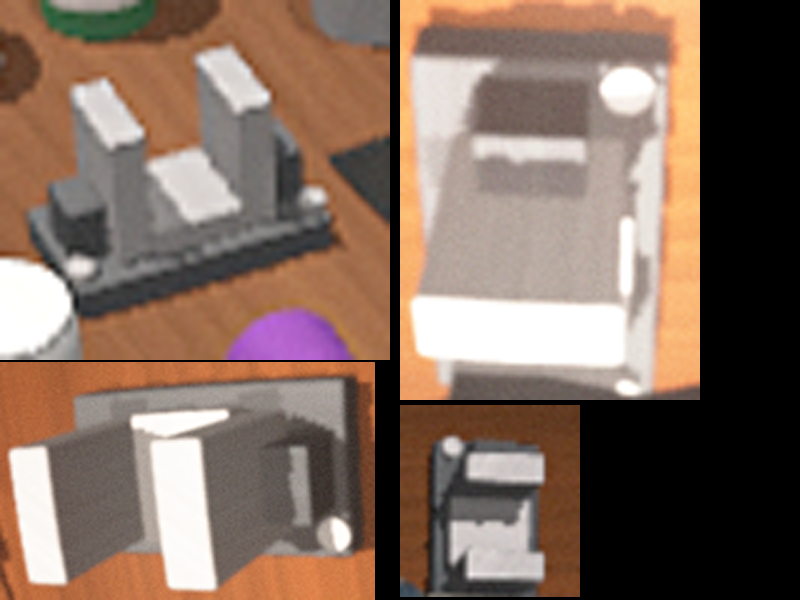

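The composite shows both jaws, the low base plate and the white knobs, which are clear of where the fingers go. Jaw-top corners can be read in each crop.

```bash
python3 - <<'E'
from h import *
from scipy.spatial.transform import Rotation as R
def tc(s,f,ox,oy,cx,cy): return lambda u,v:(ox+(u-cx+.5)/f-.5,oy+(v-cy+.5)/f-.5)
def rep(n,A,B):
    a,b=np.mean(A,0),np.mean(B,0); d=b-a
    ys=[X[1]-X[0] for X in (A,B)]+[X[2]-X[3] for X in (A,B)]
    print(n,"centre",np.round((a+b)/2,4),"sep",np.hypot(*d[:2]).round(4),"yaw_x",np.degrees(np.arctan2(d[1],d[0])).round(1),"edges",np.round([[np.hypot(*y[:2]),(np.degrees(np.arctan2(y[1],y[0]))+0)%180-90] for y in ys],3).tolist())
g=tc(0,6,180,140,0,0)
A=[at("scene",g(*e),.095) for e in [(196,55),(238,113),(272,101),(232,45)]]  # order for pairs
B=[at("scene",g(*e),.095) for e in [(72,86),(112,150),(145,138),(103,78)]]
rep("scene",A,B)
s=ctrl.get_state();P=optics.camera_params("wrist")["pose"]
T=np.eye(4);T[:3,:3]=R.from_euler("xyz",s["tcp_rot"]).as_matrix();T[:3,3]=s["ee_pos"];HE=np.linalg.inv(T)@P
K=optics.camera_params("wrist")["K"]
def w(ee,yaw):
    T=np.eye(4);T[:3,:3]=R.from_euler("xyz",[np.pi,0,yaw]).as_matrix();T[:3,3]=ee;M=T@HE
    def f(uv,z):
        v=np.array([uv[0]-K[0,2],uv[1]-K[1,2]]);r=np.hypot(*v);th=r/K[0,0]
        d=M[:3,:3]@(np.array([*(np.sin(th)*v/r),np.cos(th)])*[1,-1,-1]);o=M[:3,3];return o+d*(z-o[2])/d[2]
    return f
f4=w([.4356,-.1799,.1754],-1.616);h=tc(0,2.5,25,105,0,362)
L=[f4(h(*e),.095) for e in [(10,449),(28,583),(67,582),(47,446)]]
Rr=[f4(h(*e),.095) for e in [(152,442),(168,586),(217,588),(198,437)]]
rep("w4",Rr,L)
f5=w([.4381,-.1807,.1777],3.0988);k=tc(0,4,200,240,400,0)
Q=[f5(k(*e),.095) for e in [(413,297),(625,303),(625,363),(414,355)]];print(np.round(Q,4),np.round(np.mean(Q,0),4))
print(rows([.603,-.2195,.1412],np.radians(-183)))
E
```

```text
scene centre [ 0.6001 -0.2153  0.095 ] sep 0.068 yaw_x -4.5 edges [[0.055, -5.138], [0.059, -6.046], [0.054, -5.938], [0.056, -4.45]]
w4 centre [ 0.6013 -0.2191  0.095 ] sep 0.0678 yaw_x -4.0 edges [[0.05, -4.873], [0.052, -6.087], [0.051, -2.897], [0.051, -4.218]]
[[ 0.5557 -0.2409  0.095 ]
 [ 0.558  -0.1887  0.095 ]
 [ 0.5796 -0.1898  0.095 ]
 [ 0.5767 -0.2438  0.095 ]] [ 0.5675 -0.2158  0.095 ]
[[-4.12, -0.81, 0.02], [-0.0, 0.05, 0.06]]
```

```bash
python3 -m crank '[[[0,0,0],[0,0,0.25]],[[-0.4,-0.06,0],[0,0,0]],[[-0.7,-0.12,0],[0,0,0]],[[-0.75,-0.12,0],[0,0,0]],[[-0.75,-0.12,0],[0,0,0]],[[-0.75,-0.12,0],[0,0,0]],[[-0.5,-0.08,0],[0,0,0]],[[-0.26,-0.04,0],[0,0,0]],[[0,0,0],[0,0,0]],[[0,0,0],[0,0,0]],[[0,0,0],[0,0,0]]]'
python3 - <<'E'
from h import *
print(np.mean([ctrl.get_state()["ee_pos"] for _ in range(5)],0),rows([.6014,-.2184,.053],np.radians(-184.3)))
E
```

```text
t: 21.75
ee_pos: [0.5991, -0.2179, 0.1374]
tcp_rot: [3.141, -0.002, 3.066]
wrist_force: [-0.3, -0.5, -3.7]
finger_gap: 0.0595
grasp_force: 50.1
[ 0.5990608  -0.21789689  0.13742389] [[-0.06, -0.01, 2.11], [0.0, -0.02, -0.01]]
```

```bash
python3 -m crank '[[[-0.06,-0.01,0.4],[0,0,0]],[[0,0,0.3],[0,0,0]],[[0,0,0.2],[0,0,0]],[[0,0,0.1],[0,0,0]],[[0,0,0],[0,0,0]],[[0,0,0],[0,0,0]]]'
python3 -c "
from h import *
s=ctrl.get_state();print(s['ee_pos'],s['wrist_force'],s['ft_torque'])"
```

```text
t: 22.35
ee_pos: [0.6027, -0.2189, 0.099]
tcp_rot: [-3.141, 0.001, 3.066]
wrist_force: [-0.7, 0.5, -3.9]
finger_gap: 0.0595
grasp_force: 50.2
[ 0.60274407 -0.21891755  0.0990276 ] [-0.67652467  0.47984759 -3.85216704] [-0.02363894 -0.03453876 -0.00630777]
```

No lateral force, and the block is now between the jaws. I lower it on gently.

```bash
python3 -m crank '[[[0.01,0,0.3],[0,0,0]],[[0,0,0.3],[0,0,0]],[[0,0,0.25],[0,0,0]],[[0,0,0.15],[0,0,0]],[[0,0,0.05],[0,0,0]],[[0,0,0],[0,0,0]],[[0,0,0],[0,0,0]]]'
python3 -m crank '[[[0,0,0.03],[0,0,0]],[[0,0,0.03],[0,0,0]],[[0,0,0.03],[0,0,0]],[[0,0,0],[0,0,0]],[[0,0,0],[0,0,0]]]'
```

```text
t: 23.05
ee_pos: [0.6025, -0.2189, 0.057]
tcp_rot: [-3.141, 0.001, 3.066]
wrist_force: [-0.3, 0.1, -4.0]
finger_gap: 0.0593
grasp_force: 50.2
t: 23.55
ee_pos: [0.602, -0.2188, 0.0529]
tcp_rot: [-3.142, -0.0, 3.066]
wrist_force: [-0.4, 0.0, -4.5]
finger_gap: 0.0593
grasp_force: 50.2
```

```bash
python3 -m crank '[[[0,0,0.03],[0,0,0]],[[0,0,0.03],[0,0,0]],[[0,0,0],[0,0,0]],[[0,0,0],[0,0,0]]]'
```

```text
t: 23.95
ee_pos: [0.6021, -0.2188, 0.0506]
tcp_rot: [-3.142, 0.0, 3.066]
wrist_force: [-1.1, 0.3, -3.1]
finger_gap: 0.0593
grasp_force: 50.2
```

```bash
python3 -m crank '[[[0,0,0.03],[0,0,0]],[[0,0,0],[0,0,0]],[[0,0,0],[0,0,0]]]'
```

```text
t: 24.25
ee_pos: [0.6022, -0.2188, 0.0506]
tcp_rot: [-3.141, 0.001, 3.067]
wrist_force: [-3.6, 2.4, 5.7]
finger_gap: 0.0594
grasp_force: 51.1
```

Contact is at the expected height (TCP 50.6 mm vs 50.5 mm predicted). I release and lift clear.

```bash
python3 -m crank '[[[0,0,0],[0,0,0]],[[0,0,0],[0,0,0]],[[0,0,0],[0,0,0]],[[0,0,0],[0,0,0]],[[0,0,0],[0,0,0]],[[0,0,-0.3],[0,0,0]],[[0,0,-0.6],[0,0,0]],[[0,0,-0.8],[0,0,0]],[[0,0,-0.8],[0,0,0]],[[0,0,-0.8],[0,0,0]],[[0,0,-0.8],[0,0,0]],[[0,0,0],[0,0,0]],[[0,0,0],[0,0,0]]]' 1
python3 - <<'E'
from h import *
J=optics.read_camera("wrist");cv2.imwrite("pics/w6.png",J);print(ctrl.get_state()["ee_pos"])
for P in [(.6014,-.2184,.105),(.5675,-.2158,.095),(.6353,-.221,.095)]: print(px("wrist",P).round(1))
g=J.min(2)
for r in range(150,270,6):
    c=np.flatnonzero(g[r,180:340]>150)+180
    print(r,(c.min(),c.max(),len(c)) if len(c) else None)
E
```

```text
t: 25.55
ee_pos: [0.6025, -0.2188, 0.215]
tcp_rot: [3.142, 0.003, 3.066]
wrist_force: [0.4, -1.0, -0.4]
finger_gap: 0.0857
grasp_force: 0.0
[ 0.60191202 -0.21859204  0.2135324 ]
[259.  189.5]
[259.1 148.6]
[259.  220.4]
150 (np.int64(231), np.int64(288), 58)
156 (np.int64(229), np.int64(289), 61)
162 (np.int64(228), np.int64(290), 13)
168 (np.int64(228), np.int64(290), 63)
174 (np.int64(228), np.int64(290), 63)
180 (np.int64(228), np.int64(290), 63)
186 (np.int64(229), np.int64(290), 62)
192 (np.int64(229), np.int64(289), 61)
198 (np.int64(229), np.int64(289), 61)
204 (np.int64(231), np.int64(288), 58)
210 (np.int64(232), np.int64(286), 55)
216 (np.int64(230), np.int64(287), 58)
222 (np.int64(232), np.int64(286), 55)
228 (np.int64(233), np.int64(286), 54)
234 None
240 None
246 None
252 None
258 None
264 None
```

The block is centred on the jaws: block columns 228–290, jaw columns 230–288, both centred on 259. Handing in.

```bash
python3 -c "
from cell import ctrl
print(ctrl.sign_off())"
```

```text
the job is handed in; nothing more can be done
None
```

I turned the carousel to bring the round-topped block to the gate, stood the block on the mat, took it again by its ends and lowered it onto the fixture bed centred between the jaws, then handed the job in at about 25.6 s.

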